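# Park the desk driving rig

## Robot

A 7-joint arm with a two-finger parallel gripper is mounted at the origin on the work surface. World frame = base frame: x ahead of the robot, y to its left, z up, the work surface at z = 0. Lengths are in mm, angles in rad, forces in N, time in s.
With the tool pointing down it reaches from about 400 to 875 mm from the base axis. Payload 4.4 kg.
Tool frame: the origin (TCP) lies midway between the tips of the shut fingers; the grasp point (between the pads) lies 19 mm behind it; z points along the fingers, y is the line along which they close (so a half turn about z gives the same grasp; the last joint's range is limited). The gripper opens to 85 mm and grips with 20 to 120 N. Pads are 22 mm wide; open, the fingers measure 114 mm over their backs; the gripper's body (76 mm by 85 mm) begins 54 mm behind the grasp point. The pads swing forward as they close: fully open they stand 13 mm farther back than shut.
Start: joints at [1.28, 0.628, 0.038, 1.517, -0.027, 0.996, -0.02], TCP at [144.92, -633.653, 231.313] pointing down, gripper open.
Joint ranges: [-3.06, 3.06], [-0.37, 2.12], [-1.25, 1.32], [0.18, 2.47], [-1.1, 4.24], [0.23, 1.98], [-2.94, 2.94]. Speed limits (rad/s): [2.57, 2.57, 3.14, 3.14, 3.14, 3.14, 3.14].

## Interface

Orientations are given as [roll, pitch, yaw] about the fixed x, y, z axes, in that order (R = Rz(yaw) Ry(pitch) Rx(roll)).
In Python, from cell import ctrl, get_image, get_calibration gives the robot as it stands.
- The arm moves only by the shell command python3 -m creep 'ROWS'. ROWS is JSON, a list of rows, each an object of numbers: "dx", "dy", "dz": the shift along the world's x, y, z normalised to -1 to 1, where 1 is 0.4 m; "rx", "ry", "rz": the turn, a rotation vector about the world's x, y, z normalised to -1 to 1, where 1 is 2 pi rad; "grip": the closure, from -1 (fully open) to 1 (shut). A call has exactly 5 rows; each row is the pose to reach, as a shift and turn from the pose commanded when the call began, turning the shorter way round; what a row does not reach only later rows make up. A row lasts 1/8 s, in which the tool goes at most 62.5 mm and 10.7 degrees, less where a joint would pass 70% of its speed; a pose out of reach is approached as far as the arm can. A call with a number of a shift or a turn outside -1 to 1 is refused whole. A call with a gripper value outside its range is refused whole. The fingers move at their own pace and stop on an object; the grip force is fixed at half the most. Time passes only in rows, so rows that repeat a pose let the fingers close, or fill a call up. It gives the time, the measured TCP pose, the force, the opening and the grip force at its end, in the units of the state.
- ctrl.read_state(): the state, without advancing time (a new reading comes with each control period).
- get_image(name): name is "side" or "top"; returns the picture (420x560x3 uint8, red, green, blue); there is no depth.
- get_calibration(name): a dict with "mtx" (3x3 intrinsics, pixels), "distortion" ([k1, k2, p1, p2, k3] as OpenCV has them; the pictures are not rectified), "world_from_camera" (4x4, takes a point from camera to world coordinates). Camera axes: x right, y down, z forward; pixel columns grow to the right and rows downward; lengths in mm; the calibration is good to about 2 mm. A picture is of the moment at which its call begins. get_calibration takes no time and is no camera call.
- ctrl.finish_job(): hands the job in; it is judged then, once.
The state is a dict: "clock": time; "qpos": joint angles; "qd": joint speeds; "tau": joint torques, N m; "eef_pos": TCP position; "tool_rot": TCP orientation; "force": force on the tool from outside, world axes, zero at the start; "torque": the same for the moment, N m; "width": finger opening in mm; "gripper_force": force on a finger pad.
Only numpy, scipy, OpenCV 4.12 (cv2) and the standard library are available. Lean on these libraries where they do the work, as an engineer would, in place of code of your own. Each camera call takes 0.05 s, during which the arm holds its last target. There are 200 camera calls.

## Task

Park the driving rig on the desk: work the ball-topped gear lever through its zigzag gate into the park pocket, the dead end at the gate's far left corner as seen from the robot, and push it fully home. Then pull the upright handbrake fully back until it meets its stop. Let go of both and leave everything else on the desk where it is.

Things in the scene. Friction and masses are not known exactly. Their poses are not given: they have to be found in the camera images.
- shifter: Gear shifter bolted to the desk: black box 160 (x) by 110 (y), 110 mm high, topped by a bare aluminium gate plate 10 mm thick with a zigzag slot 14 mm wide. Origin: centre of its underside; x away from the robot, y to its left (turned up to 0.4 rad). The lever's two-axis pivot is inside, at x 0, y 0, z 25 mm. It and the handbrake may swap sides.
- gear_knob (a point): Centre of the gear lever's black ball knob, 44 mm diameter, 175 to 190 mm above the desk. It is 165 mm from the pivot along the 10 mm steel stem, so it moves about twice as far as the stem does at the plate. In the park pocket's end it is about 60 mm ahead of and 22 mm left of the pivot, at z 171 mm.
- park_pocket (a point): Park pocket's end, top of gate plate: shifter x 30, y 11, z 110 mm. Slot centre-line in shifter x, y (mm), at the plate's mid-thickness, 80 mm above the pivot: start leg from (-30, 11) to (-10, 11), right to (-10, -11), forward to (10, -11), left to (10, 11), forward to (30, 11), the pocket. The stem has 2 mm play each side; the plate stops it elsewhere.
- gear_fore (a joint): Lean of the gear lever along shifter x, rad, positive away from the robot. From the pivot the stem points along (sin(fore) cos(side), sin(side), cos(fore) cos(side)). Starts at -0.36 to -0.22, in the start leg; about 0.38 at the end of the park pocket. Stays where it is left: friction 0.2 N m, about 1.2 N at the knob, no spring.
- gear_side (a joint): Lean of the gear lever along the shifter's y, rad: positive is to the left. About +0.13 in the left legs (start and park), about -0.135 in the right-hand leg. Friction 0.2 N m, no spring.
- brake_base: Handbrake base bolted to the desk: dark steel plate 140 mm (its x) by 80 mm (its y), 10 mm thick, with two upright cheeks 55 mm high. Origin: centre of its underside; x away from the robot, y left (turned by up to 0.4 rad). The arm's hinge lies along y at x 0, z 35 mm. The shifter and the handbrake may swap sides.
- brake_grip (a point): Point on the axis of the handbrake's upright black round grip, 30 mm diameter, 115 mm long: it reaches 80 mm below and 35 mm above this point along the arm. This point is 170 mm from the hinge: at base x = 170 sin(0.35 - angle), z = 35 + 170 cos(0.35 - angle) mm.
- brake (a joint): Handbrake angle, rad: 0 = off, leaning 0.35 rad away from the robot; grows as the grip is pulled back towards the robot (upright at 0.35); 0.70 = fully on, at its stop, leaning 0.35 rad towards the robot. Starts at 0 to 0.12. Stays where it is left: friction 0.45 N m, about 2.7 N at the grip, no spring.
- mouse: Bystander: grey computer mouse, 105 x 58 x 32 mm, 100 g, between the two levers. Origin: centre of its underside.
- eraser: Bystander: white eraser, 45 x 22 x 12 mm, lying between the two levers. Origin: centre of its underside.
- mug: Bystander: white mug, 82 mm wide, 95 mm high, on the right. Origin: centre of its underside.
- stapler: Bystander: dark stapler, 140 x 36 x 47 mm, on the left. Origin: centre of its underside.
- phone: Bystander: black phone lying flat, 150 x 72 x 9 mm, on the right. Origin: centre of its underside.
- tape: Bystander: clear roll of tape lying flat, 90 mm across, 24 mm high, on the left. Origin: centre of its underside.
- pen_pot: Bystander: grey empty pen pot, 80 mm wide, 100 mm high, beyond the eraser, between the two levers. Origin: centre of its underside.
Things that resemble listed ones, but are neither listed nor needed, are in the scene too. Several things have the shape of the brake_base; the one meant has the colours described above.

How it is judged (in metres and radians):
On the way, in this order (a step that is already met when the one before it is completed fails the run):
1. the gear lever comes through the gate's right-hand leg (value of joint gear_side below -0.08 rad), for 0.05 s.
2. the gear lever is home in the park pocket (value of joint gear_fore above 0.31 rad and value of joint gear_side above 0.08 rad), for 0.2 s.
3. the handbrake is fully on (value of joint brake above 0.62 rad), for 0.2 s.
At the end, for the whole second after the job is handed in: The gear lever rests in the park pocket (gear_fore above 0.31 rad, within about 12 mm of its end at the knob, gear_side above 0.08 rad) and the handbrake rests at its stop (above 0.62 of 0.70 rad), both still (all of step 2 and value of joint brake above 0.62 rad and velocity of joint brake between -0.05 and 0.05 rad/s and velocity of joint gear_fore between -0.05 and 0.05 rad/s); the robot touches nothing.
It fails at once if a bystander on the desk is moved more than 30 mm (distance of any of mouse, eraser, mug, stapler, phone, tape, pen_pot from where it was at the start of the episode above 0.03 m).
It also fails if it takes over 51 s, if anything falls off the work surface, if the arm or the gripper's body presses on something with over 40 N, if the wrist force passes 120 N, or if a joint passes its speed limit or range.

## Working session

There is one attempt and no reset: what is moved stays moved. The work goes in short steps, Python scripts to look and compute and a shell command to move; the robot and the scene stay as the last step left them, time stands still between calls to the robot, and variables do not carry over. Pictures are saved under pics/ and viewed, at most 10 in all, crops included, and the job is handed in when it is done.

```bash
mkdir -p pics; ls
python3 - <<'E'
from cell import ctrl,get_image,get_calibration
import cv2,numpy as np
for n in("top","side"):
    im=get_image(n); cv2.imwrite(f"pics/{n}0.png",im[:,:,::-1])
    c=get_calibration(n); print(n,np.round(c["mtx"],1).tolist(),c["distortion"],np.round(c["world_from_camera"],3).tolist())
s=ctrl.read_state();print(s["clock"],s["eef_pos"],s["tool_rot"],s["width"])
E
```

```text
pics
top [[393.3, 0.0, 281.4], [0.0, 393.3, 207.4], [0.0, 0.0, 1.0]] [-0.03346272  0.          0.          0.          0.        ] [[-0.006, -0.995, 0.097, 412.206], [-1.0, 0.008, 0.018, -8.262], [-0.018, -0.096, -0.995, 1156.611], [0.0, 0.0, 0.0, 1.0]]
side [[428.1, 0.0, 283.2], [0.0, 428.1, 204.9], [0.0, 0.0, 1.0]] [-0.07848367  0.          0.          0.          0.        ] [[-0.983, -0.143, 0.119, 337.809], [-0.186, 0.75, -0.635, 773.426], [0.002, -0.646, -0.763, 1051.054], [0.0, 0.0, 0.0, 1.0]]
0.1 [ 144.79725031 -633.09830619  230.48617317] [-3.13990774e+00  1.60694734e-05  2.24772935e-01] 85.26710999858494
```

View pics/top0.png

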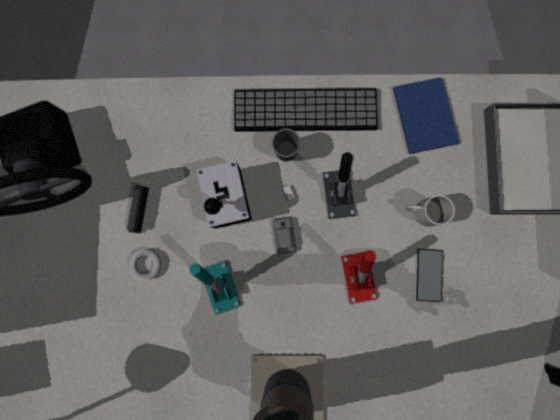

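View pics/side0.png

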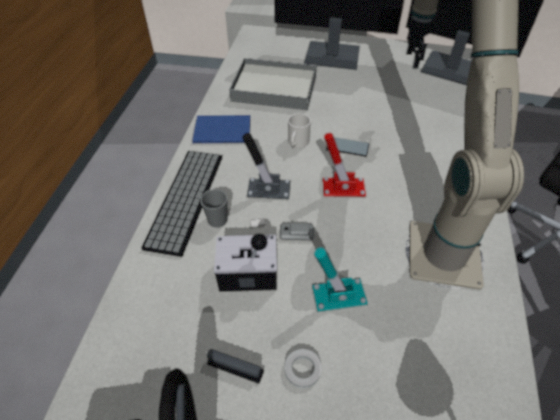

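Top view: the shifter's aluminium plate is at about (222,195) with the knob at (213,205). Brake-shaped candidates:
- dark steel base (340,195) with black grip (346,160)
- teal (220,288)
- red (360,278)

The dark one matches the description. Next I'll check it in a close crop and measure.

```bash
cat > h.py <<'E'
import cv2,numpy as np
from cell import get_calibration
C={n:get_calibration(n) for n in("top","side")}
def ray(n,p):
    c=C[n];T=np.array(c["world_from_camera"])
    u=cv2.undistortPoints(np.array([[p]],float),np.array(c["mtx"]),np.array(c["distortion"]))[0,0]
    return T[:3,3],T[:3,:3]@np.array([u[0],u[1],1.])
def onz(n,p,z):
    o,d=ray(n,p);return o+d*(z-o[2])/d[2]
def tri(pt,ps):
    o1,d1=ray("top",pt);o2,d2=ray("side",ps)
    t=np.linalg.lstsq(np.c_[d1,-d2],o2-o1,rcond=None)[0]
    a,b=o1+t[0]*d1,o2+t[1]*d2
    return (a+b)/2,np.linalg.norm(a-b)
def proj(n,X):
    c=C[n];T=np.linalg.inv(np.array(c["world_from_camera"]))
    return cv2.projectPoints(np.array(X,float).reshape(-1,1,3),cv2.Rodrigues(T[:3,:3])[0],T[:3,3],np.array(c["mtx"]),np.array(c["distortion"]))[0][:,0]
E
python3 - <<'E'
import cv2,numpy as np
from h import *
im=cv2.imread("pics/top0.png"); g=cv2.cvtColor(im,cv2.COLOR_BGR2GRAY)
a=cv2.resize(im[135:235,190:370],None,fx=4.4,fy=4.4,interpolation=cv2.INTER_CUBIC)
s=cv2.imread("pics/side0.png")
b=cv2.resize(s[125:300,205:305],None,fx=1,fy=1)
cv2.imwrite("pics/crop.png",cv2.convertScaleAbs(a,alpha=1.6))
hs=cv2.cvtColor(im,cv2.COLOR_BGR2HSV)
print(im[175,212],im[215,240],im[150,230],im[190,330],im[160,346])
E
```

```text
[143 132 138] [147 136 142] [131 137 138] [48 46 45] [14 16 14]
```

View pics/crop.png

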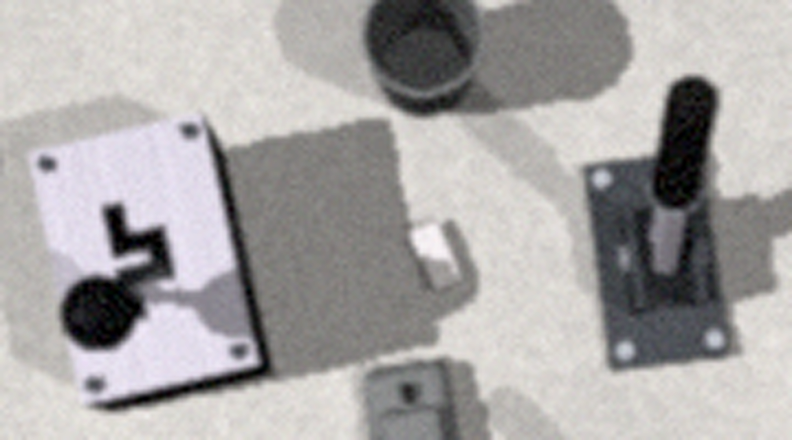

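The crop shows:
- plate bolts at (47,163), (190,130), (95,383), (238,350)
- knob at (100,312)
- dark brake base with white bolts at (601,178), (625,350), (715,340), and its grip black from (690,95) to (675,190)

The dark brake is the one meant.

```bash
cat > meas.py <<'E'
import cv2,numpy as np
from h import *
f=lambda x,y:((x+.5)/4.4-.5+190,(y+.5)/4.4-.5+135)
B=[onz("top",f(*p),110) for p in [(47,163),(190,130),(95,383),(238,350)]]
K=[onz("top",f(*p),110) for p in [(32,155),(207,115),(90,405),(262,368)]]
for Q in(B,K):
    c=np.mean(Q,0);v=(Q[0]-Q[2]+Q[1]-Q[3])/2;w=(Q[0]-Q[1]+Q[2]-Q[3])/2
    print("sh",c.round(1),"yaw",np.arctan2(v[1],v[0]).round(3),np.arctan2(-w[0],w[1]).round(3),np.linalg.norm(v).round(),np.linalg.norm(w).round())
b=[onz("top",f(*p),10) for p in [(601,178),(625,350),(715,340)]]
c=(b[0]+b[2])/2;v=b[0]-b[1];w=b[1]-b[2]
print("br",c.round(1),"yaw",np.arctan2(v[1],v[0]).round(3),np.arctan2(-w[0],w[1]).round(3),np.linalg.norm(v).round(),np.linalg.norm(w).round())
print("knob",tri(f(100,312),(259,241.5)))
t,s=cv2.imread("pics/top0.png"),cv2.imread("pics/side0.png")
def blob(im,x0,y0,x1,y1,th):
    m=(im[y0:y1,x0:x1].max(2)<th).astype(np.uint8);n,l,st,ce=cv2.connectedComponentsWithStats(m);i=1+st[1:,4].argmax()
    ys,xs=np.where(l==i);P=np.c_[xs+x0,ys+y0];print(st[i],ce[i]+[x0,y0],P[P[:,1].argmin()],P[P[:,1].argmax()]);return P
print("knobs");blob(t,195,190,225,222,30);blob(s,245,228,272,256,30)
print("grip");blob(t,330,145,362,190,28);blob(s,238,125,280,180,28)
E
python3 meas.py
```

```text
sh [554.6 170.2 110. ] yaw 0.222 0.22 140.0 90.0
sh [552.1 167.  110. ] yaw 0.228 0.212 160.0 109.0
br [ 563.4 -157.4   10. ] yaw 0.12 0.104 117.0 60.0
knob (array([510.84610534, 180.98235535, 185.19061416]), np.float64(3.120628719610744))
knobs
[ 10   6  20  18 209] [213.09090909 204.86602871] [221 196] [211 213]
[  7   7  14  14 118] [258.55084746 241.30508475] [258 235] [256 248]
grip
[  9   8  13  29 260] [344.92307692 167.39615385] [347 153] [341 181]
[  7  12  16  26 114] [252.96491228 149.70175439] [249 137] [257 162]
```

```bash
cat > path.py <<'E'
import numpy as np
from h import *
yaw=.222;c0=np.array([553.8,169.3,0])
R=lambda a:np.array([[np.cos(a),-np.sin(a),0],[np.sin(a),np.cos(a),0],[0,0,1]])
def knob(px,py):
    d=np.array([px,py,80.]);return c0+R(yaw)@(np.array([0,0,25])+165*d/np.linalg.norm(d))
ba=.112;b0=np.array([563.4,-157.4,0])
def brk(a,L=170): return b0+R(ba)@np.array([L*np.sin(.35-a),0,35+L*np.cos(.35-a)])
if __name__=="__main__":
    for x in(-26,-22,-20,-18):print(x,knob(x,11).round(1),proj("top",knob(x,11)).round(1),proj("side",knob(x,11)).round(1))
    print("knob path",*[(p,knob(*p).round(1).tolist()) for p in[(-10,11),(-10,0),(-10,-11),(0,-11),(10,-11),(10,0),(10,11),(20,11),(30,11),(32,11)]],sep="\n")
    for a in(0,.05,.1,.15):print(a,brk(a).round(1),proj("top",brk(a,147.5)).round(1),proj("side",brk(a,147.5)).round(1),"tip",proj("top",brk(a,205)).round(1),proj("side",brk(a,205)).round(1))
    for a in(.1,.2,.3,.4,.5,.6,.7):print(a,brk(a,180).round(1))
E
python3 path.py; python3 -m creep '[{"dx":0.5,"dy":0.5,"dz":0.25,"grip":-1},{"dx":0.5,"dy":0.5,"dz":0.25,"grip":-1},{"dx":0.5,"dy":0.5,"dz":0.25,"grip":-1},{"dx":0.5,"dy":0.5,"dz":0.25,"grip":-1},{"dx":0.5,"dy":0.5,"dz":0.25,"grip":-1}]'
```

```text
-26 [499.8 179.  180.6] [[213.5 210.7]] [[263.  242.5]]
-22 [506.7 180.9 182.7] [[212.6 207.9]] [[260.1 242.2]]
-20 [510.3 181.8 183.7] [[212.2 206.4]] [[258.5 242.1]]
-18 [514.  182.8 184.5] [[211.8 204.9]] [[257. 242.]]
knob path
((-10, 11), [529.1, 186.6, 187.2])
((-10, 0), [533.8, 164.8, 188.7])
((-10, -11), [538.9, 143.1, 187.2])
((0, -11), [558.7, 147.4, 188.5])
((10, -11), [578.5, 152.0, 187.2])
((10, 0), [573.8, 173.8, 188.7])
((10, 11), [568.7, 195.5, 187.2])
((20, 11), [587.7, 199.3, 183.7])
((30, 11), [605.2, 202.5, 178.2])
((32, 11), [608.5, 203.1, 177.0])
0 [ 621.3 -150.9  194.7] [[344.7 165.2]] [[249.9 149.8]] tip [[346.8 152.6]] [[242.2 135.7]]
0.05 [ 613.3 -151.8  197.4] [[345.2 167.7]] [[252.1 149.3]] tip [[347.5 156.3]] [[245.4 135. ]]
0.1 [ 605.2 -152.7  199.7] [[345.7 170.3]] [[254.5 148.9]] tip [[348.2 160.1]] [[248.7 134.5]]
0.15 [ 597.  -153.6  201.6] [[346.2 173. ]] [[256.8 148.6]] tip [[349. 164.]] [[252. 134.]]
0.1 [ 607.7 -152.4  209.4]
0.2 [ 590.1 -154.4  213. ]
0.3 [ 572.3 -156.4  214.8]
0.4 [ 554.5 -158.4  214.8]
0.5 [ 536.7 -160.4  213. ]
0.6 [ 519.1 -162.4  209.4]
0.7 [ 502.1 -164.3  204.1]$[0]: bad value
```

```bash
python3 -m creep '[{"dx":0.5,"dy":0.5,"dz":0.25,"rx":0.0,"ry":0.0,"rz":0.0,"grip":-1.0},{"dx":0.5,"dy":0.5,"dz":0.25,"rx":0.0,"ry":0.0,"rz":0.0,"grip":-1.0},{"dx":0.5,"dy":0.5,"dz":0.25,"rx":0.0,"ry":0.0,"rz":0.0,"grip":-1.0},{"dx":0.5,"dy":0.5,"dz":0.25,"rx":0.0,"ry":0.0,"rz":0.0,"grip":-1.0},{"dx":0.5,"dy":0.5,"dz":0.25,"rx":0.0,"ry":0.0,"rz":0.0,"grip":-1.0}]'
```

```text
clock: 0.72
eef_pos: [346.8, -431.4, 332.0]
tool_rot: [-3.141, -0.001, 0.227]
force: [0.6, -0.8, 0.5]
width: 85.5
gripper_force: 0.0
```

```bash
python3 -m creep '[{"dx":0.33,"dy":0.65,"dz":0,"rx":0,"ry":0,"rz":0,"grip":-1},{"dx":0.33,"dy":0.65,"dz":0,"rx":0,"ry":0,"rz":0,"grip":-1},{"dx":0.33,"dy":0.65,"dz":0,"rx":0,"ry":0,"rz":0,"grip":-1},{"dx":0.33,"dy":0.65,"dz":0,"rx":0,"ry":0,"rz":0,"grip":-1},{"dx":0.33,"dy":0.65,"dz":0,"rx":0,"ry":0,"rz":0,"grip":-1}]'
python3 -m creep '[{"dx":0.07,"dy":0.75,"dz":0,"rx":0,"ry":0,"rz":0,"grip":-1},{"dx":0.07,"dy":0.75,"dz":0,"rx":0,"ry":0,"rz":0,"grip":-1},{"dx":0.07,"dy":0.75,"dz":0,"rx":0,"ry":0,"rz":0,"grip":-1},{"dx":0.07,"dy":0.75,"dz":0,"rx":0,"ry":0,"rz":0,"grip":-1},{"dx":0.07,"dy":0.75,"dz":0,"rx":0,"ry":0,"rz":0,"grip":-1}]'
```

```text
clock: 1.35
eef_pos: [477.8, -170.2, 331.1]
tool_rot: [-3.141, -0.0, 0.228]
force: [-0.3, -0.8, -0.9]
width: 85.2
gripper_force: 0.0
clock: 1.98
eef_pos: [504.5, 129.0, 331.1]
tool_rot: [-3.141, 0.0, 0.226]
force: [1.2, -0.0, -0.0]
width: 85.6
gripper_force: 0.0
```

```bash
python3 -m creep '[{"dx":0.015,"dy":0.131,"dz":0,"rx":0,"ry":0,"rz":0,"grip":-1},{"dx":0.015,"dy":0.131,"dz":-0.1,"rx":0,"ry":0,"rz":0,"grip":-1},{"dx":0.015,"dy":0.131,"dz":-0.22,"rx":0,"ry":0,"rz":0,"grip":-1},{"dx":0.015,"dy":0.131,"dz":-0.34,"rx":0,"ry":0,"rz":0,"grip":-1},{"dx":0.015,"dy":0.131,"dz":-0.42,"rx":0,"ry":0,"rz":0,"grip":-1}]'
python3 - <<'E'
from cell import get_image
import cv2,numpy as np
t=get_image("top")[130:240,180:290,::-1];s=get_image("side")[170:300,190:320,::-1]
r=lambda i:cv2.resize(i,(390,390),interpolation=cv2.INTER_CUBIC)
cv2.imwrite("pics/pre.png",cv2.convertScaleAbs(np.hstack([r(t),r(s)]),alpha=1.6))
E
```

```text
clock: 2.6
eef_pos: [509.7, 178.2, 160.9]
tool_rot: [3.141, 0.003, 0.225]
force: [-0.3, -0.5, 0.3]
width: 85.3
gripper_force: 0.0
```

View pics/pre.png

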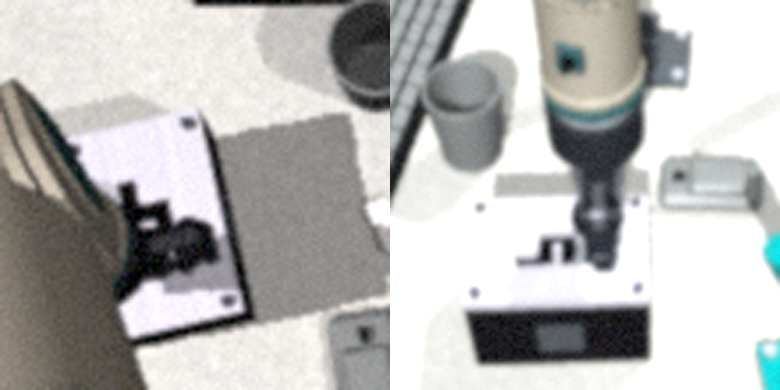

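The gripper straddles the knob: top crop at about (190,245), side crop (600,215). I see no contact, so I'm closing.

```bash
python3 -m creep '[{"dx":0,"dy":0,"dz":0,"rx":0,"ry":0,"rz":0,"grip":1},{"dx":0,"dy":0,"dz":0,"rx":0,"ry":0,"rz":0,"grip":1},{"dx":0,"dy":0,"dz":0,"rx":0,"ry":0,"rz":0,"grip":1},{"dx":0,"dy":0,"dz":0,"rx":0,"ry":0,"rz":0,"grip":1},{"dx":0,"dy":0,"dz":0,"rx":0,"ry":0,"rz":0,"grip":1}]'
```

```text
clock: 3.32
eef_pos: [511.8, 180.1, 165.3]
tool_rot: [-3.14, -0.004, 0.225]
force: [-1.3, 1.6, 5.9]
width: 41.9
gripper_force: 59.8
```

```bash
python3 -m creep '[{"dx":0.012,"dy":0.005,"dz":0.003,"rx":0,"ry":0,"rz":0,"grip":1},{"dx":0.024,"dy":0.01,"dz":0.006,"rx":0,"ry":0,"rz":0,"grip":1},{"dx":0.036,"dy":0.013,"dz":0.008,"rx":0,"ry":0,"rz":0,"grip":1},{"dx":0.045,"dy":0.017,"dz":0.009,"rx":0,"ry":0,"rz":0,"grip":1},{"dx":0.045,"dy":0.017,"dz":0.009,"rx":0,"ry":0,"rz":0,"grip":1}]'
```

```text
clock: 3.95
eef_pos: [528.7, 184.9, 168.2]
tool_rot: [3.141, 0.0, 0.224]
force: [-1.4, -1.1, 6.0]
width: 41.7
gripper_force: 60.6
```

```bash
python3 -m creep '[{"dx":0.006,"dy":-0.026,"dz":0.003,"rx":0,"ry":0,"rz":0,"grip":1},{"dx":0.012,"dy":-0.053,"dz":0.004,"rx":0,"ry":0,"rz":0,"grip":1},{"dx":0.019,"dy":-0.08,"dz":0.003,"rx":0,"ry":0,"rz":0,"grip":1},{"dx":0.025,"dy":-0.106,"dz":0,"rx":0,"ry":0,"rz":0,"grip":1},{"dx":0.025,"dy":-0.106,"dz":0,"rx":0,"ry":0,"rz":0,"grip":1}]'
```

```text
clock: 4.58
eef_pos: [539.6, 147.6, 169.9]
tool_rot: [-3.135, -0.005, 0.226]
force: [-5.6, 5.3, 13.8]
width: 41.5
gripper_force: 62.8
```

```bash
python3 -m creep '[{"dx":0.001,"dy":-0.004,"dz":-0.002,"rx":0,"ry":0,"rz":0,"grip":1},{"dx":0.002,"dy":-0.008,"dz":-0.004,"rx":0,"ry":0,"rz":0,"grip":1},{"dx":0.002,"dy":-0.01,"dz":-0.004,"rx":0,"ry":0,"rz":0,"grip":1},{"dx":0.002,"dy":-0.01,"dz":-0.004,"rx":0,"ry":0,"rz":0,"grip":1},{"dx":0.002,"dy":-0.01,"dz":-0.004,"rx":0,"ry":0,"rz":0,"grip":1}]'
```

```text
clock: 5.2
eef_pos: [541.5, 142.7, 168.4]
tool_rot: [-3.137, -0.007, 0.225]
force: [-1.8, 4.8, 12.8]
width: 41.3
gripper_force: 64.0
```

```bash
python3 -m creep '[{"dx":0.025,"dy":0.006,"dz":0.002,"rx":0,"ry":0,"rz":0,"grip":1},{"dx":0.05,"dy":0.012,"dz":0.003,"rx":0,"ry":0,"rz":0,"grip":1},{"dx":0.075,"dy":0.018,"dz":0.002,"rx":0,"ry":0,"rz":0,"grip":1},{"dx":0.1,"dy":0.025,"dz":0,"rx":0,"ry":0,"rz":0,"grip":1},{"dx":0.1,"dy":0.025,"dz":0,"rx":0,"ry":0,"rz":0,"grip":1}]'
```

```text
clock: 5.82
eef_pos: [580.7, 150.7, 166.9]
tool_rot: [-3.14, -0.003, 0.226]
force: [-0.1, 2.5, 5.4]
width: 41.9
gripper_force: 65.6
```

```bash
python3 -m creep '[{"dx":-0.007,"dy":0.03,"dz":0.003,"rx":0,"ry":0,"rz":0,"grip":1},{"dx":-0.014,"dy":0.06,"dz":0.004,"rx":0,"ry":0,"rz":0,"grip":1},{"dx":-0.021,"dy":0.09,"dz":0.003,"rx":0,"ry":0,"rz":0,"grip":1},{"dx":-0.027,"dy":0.117,"dz":0,"rx":0,"ry":0,"rz":0,"grip":1},{"dx":-0.027,"dy":0.117,"dz":0,"rx":0,"ry":0,"rz":0,"grip":1}]'
```

```text
clock: 6.45
eef_pos: [573.6, 192.8, 169.3]
tool_rot: [3.136, -0.009, 0.224]
force: [2.1, -7.1, 16.5]
width: 41.5
gripper_force: 64.5
```

```bash
python3 -m creep '[{"dx":0,"dy":0.008,"dz":-0.003,"rx":0,"ry":0,"rz":0,"grip":1},{"dx":0,"dy":0.01,"dz":-0.004,"rx":0,"ry":0,"rz":0,"grip":1},{"dx":0,"dy":0.01,"dz":-0.004,"rx":0,"ry":0,"rz":0,"grip":1},{"dx":0.02,"dy":0.013,"dz":-0.006,"rx":0,"ry":0,"rz":0,"grip":1},{"dx":0.04,"dy":0.016,"dz":-0.01,"rx":0,"ry":0,"rz":0,"grip":1}]'
```

```text
clock: 7.08
eef_pos: [589.2, 201.8, 165.8]
tool_rot: [3.14, -0.009, 0.223]
force: [0.9, -1.6, 16.6]
width: 41.4
gripper_force: 64.4
```

```bash
python3 -m creep '[{"dx":0.022,"dy":0.003,"dz":-0.006,"rx":0,"ry":0,"rz":0,"grip":1},{"dx":0.044,"dy":0.006,"dz":-0.014,"rx":0,"ry":0,"rz":0,"grip":1},{"dx":0.066,"dy":0.009,"dz":-0.022,"rx":0,"ry":0,"rz":0,"grip":1},{"dx":0.07,"dy":0.009,"dz":-0.024,"rx":0,"ry":0,"rz":0,"grip":1},{"dx":0.07,"dy":0.009,"dz":-0.024,"rx":0,"ry":0,"rz":0,"grip":1}]'
```

```text
clock: 7.7
eef_pos: [612.3, 207.8, 156.5]
tool_rot: [-3.139, -0.001, 0.225]
force: [-9.2, -0.4, 24.8]
width: 41.8
gripper_force: 67.9
```

```bash
python3 -m creep '[{"dx":0,"dy":0,"dz":0.008,"rx":0,"ry":0,"rz":0,"grip":1},{"dx":0,"dy":0,"dz":0.008,"rx":0,"ry":0,"rz":0,"grip":-1},{"dx":0,"dy":0,"dz":0.008,"rx":0,"ry":0,"rz":0,"grip":-1},{"dx":0,"dy":0,"dz":0.008,"rx":0,"ry":0,"rz":0,"grip":-1},{"dx":0,"dy":0,"dz":0.008,"rx":0,"ry":0,"rz":0,"grip":-1}]'
python3 -m creep '[{"dx":0,"dy":0,"dz":0,"rx":0,"ry":0,"rz":0,"grip":-1},{"dx":0,"dy":0,"dz":0.1,"rx":0,"ry":0,"rz":0,"grip":-1},{"dx":0,"dy":0,"dz":0.25,"rx":0,"ry":0,"rz":0,"grip":-1},{"dx":0,"dy":0,"dz":0.38,"rx":0,"ry":0,"rz":0,"grip":-1},{"dx":0,"dy":0,"dz":0.46,"rx":0,"ry":0,"rz":0,"grip":-1}]'
```

```text
clock: 8.32
eef_pos: [613.0, 205.8, 154.7]
tool_rot: [3.141, 0.0, 0.225]
force: [-0.3, -0.2, 0.2]
width: 85.0
gripper_force: 0.0
clock: 8.95
eef_pos: [613.7, 206.3, 342.2]
tool_rot: [-3.141, -0.004, 0.225]
force: [0.7, 0.2, -1.2]
width: 85.5
gripper_force: 0.0
```

```bash
python3 -m creep '[{"dx":-0.02,"dy":-0.75,"dz":0,"rx":0,"ry":0,"rz":-0.018,"grip":-1},{"dx":-0.02,"dy":-0.75,"dz":0,"rx":0,"ry":0,"rz":-0.018,"grip":-1},{"dx":-0.02,"dy":-0.75,"dz":0,"rx":0,"ry":0,"rz":-0.018,"grip":-1},{"dx":-0.02,"dy":-0.75,"dz":0,"rx":0,"ry":0,"rz":-0.018,"grip":-1},{"dx":-0.02,"dy":-0.75,"dz":0,"rx":0,"ry":0,"rz":-0.018,"grip":-1}]'
python3 - <<'E'
from cell import get_image
import cv2,numpy as np
t=get_image("top")[100:240,180:380,::-1];s=get_image("side")[110:310,190:330,::-1]
r=lambda i,w,h:cv2.resize(i,(w,h),interpolation=cv2.INTER_CUBIC)
cv2.imwrite("pics/mid.png",cv2.convertScaleAbs(np.hstack([r(t,514,360),r(s,252,360)]),alpha=1.6))
from path import *
print(proj("top",knob(30,11)),proj("side",knob(30,11)))
E
```

```text
clock: 9.57
eef_pos: [604.5, -97.2, 339.0]
tool_rot: [3.141, -0.0, 0.11]
force: [0.3, -0.2, -0.0]
width: 85.5
gripper_force: 0.0
[[204.94100549 169.46117495]] [[219.52564971 244.13155705]]
```

View pics/mid.png

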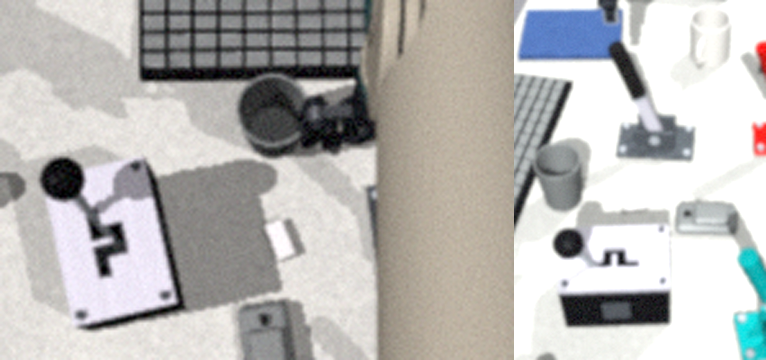

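The knob sits in the far-left pocket: top crop (62,180), i.e. pixel (204,170) against the predicted (205,169.5). Side crop (569,243) agrees too. Next is the brake grip, whose angle I estimate at about 0.05.

```bash
python3 -m creep '[{"dx":0.025,"dy":-0.145,"dz":0,"rx":0,"ry":0,"rz":0,"grip":-1},{"dx":0.025,"dy":-0.145,"dz":0,"rx":0,"ry":0,"rz":0,"grip":-1},{"dx":0.025,"dy":-0.145,"dz":-0.12,"rx":0,"ry":0,"rz":0,"grip":-1},{"dx":0.025,"dy":-0.145,"dz":-0.26,"rx":0,"ry":0,"rz":0,"grip":-1},{"dx":0.025,"dy":-0.145,"dz":-0.4,"rx":0,"ry":0,"rz":0,"grip":-1}]'
python3 -m creep '[{"dx":0,"dy":0,"dz":-0.005,"rx":0,"ry":0,"rz":0,"grip":-1},{"dx":0,"dy":0,"dz":-0.005,"rx":0,"ry":0,"rz":0,"grip":1},{"dx":0,"dy":0,"dz":-0.005,"rx":0,"ry":0,"rz":0,"grip":1},{"dx":0,"dy":0,"dz":-0.005,"rx":0,"ry":0,"rz":0,"grip":1},{"dx":0,"dy":0,"dz":-0.005,"rx":0,"ry":0,"rz":0,"grip":1}]'
```

```text
clock: 10.3
eef_pos: [615.2, -150.9, 177.7]
tool_rot: [-3.141, -0.001, 0.113]
force: [1.6, 0.3, -0.6]
width: 85.7
gripper_force: 0.0
clock: 10.92
eef_pos: [616.7, -149.8, 179.4]
tool_rot: [-3.14, -0.005, 0.113]
force: [0.2, 4.6, 7.2]
width: 28.5
gripper_force: 59.7
```

```bash
python3 -m creep '[{"dx":-0.025,"dy":-0.003,"dz":0.007,"rx":0,"ry":0,"rz":0,"grip":1},{"dx":-0.051,"dy":-0.006,"dz":0.012,"rx":0,"ry":0,"rz":0,"grip":1},{"dx":-0.077,"dy":-0.009,"dz":0.016,"rx":0,"ry":0,"rz":0,"grip":1},{"dx":-0.104,"dy":-0.012,"dz":0.019,"rx":0,"ry":0,"rz":0,"grip":1},{"dx":-0.13,"dy":-0.015,"dz":0.02,"rx":0,"ry":0,"rz":0,"grip":1}]'
```

```text
clock: 11.55
eef_pos: [567.0, -155.8, 187.3]
tool_rot: [-3.141, -0.01, 0.114]
force: [4.4, 4.4, 2.7]
width: 28.5
gripper_force: 59.2
```

```bash
python3 -m creep '[{"dx":-0.031,"dy":-0.003,"dz":-0.001,"rx":0,"ry":0,"rz":0,"grip":1},{"dx":-0.066,"dy":-0.007,"dz":-0.005,"rx":0,"ry":0,"rz":0,"grip":1},{"dx":-0.1,"dy":-0.011,"dz":-0.012,"rx":0,"ry":0,"rz":0,"grip":1},{"dx":-0.134,"dy":-0.015,"dz":-0.021,"rx":0,"ry":0,"rz":0,"grip":1},{"dx":-0.159,"dy":-0.018,"dz":-0.03,"rx":0,"ry":0,"rz":0,"grip":1}]'
python3 -m creep '[{"dx":0,"dy":0,"dz":0,"rx":0,"ry":0,"rz":0,"grip":1},{"dx":-0.005,"dy":0,"dz":0,"rx":0,"ry":0,"rz":0,"grip":1},{"dx":-0.01,"dy":0,"dz":-0.002,"rx":0,"ry":0,"rz":0,"grip":1},{"dx":-0.01,"dy":0,"dz":-0.002,"rx":0,"ry":0,"rz":0,"grip":1},{"dx":-0.01,"dy":0,"dz":-0.002,"rx":0,"ry":0,"rz":0,"grip":1}]'
```

```text
clock: 12.18
eef_pos: [502.7, -163.5, 175.3]
tool_rot: [3.142, -0.009, 0.113]
force: [2.9, 5.1, 8.5]
width: 28.8
gripper_force: 60.2
clock: 12.8
eef_pos: [499.2, -164.0, 174.0]
tool_rot: [3.141, -0.008, 0.113]
force: [2.5, 4.9, 4.2]
width: 28.7
gripper_force: 60.7
```

```bash
python3 -m creep '[{"dx":-0.005,"dy":0,"dz":-0.002,"rx":0,"ry":0,"rz":0,"grip":1},{"dx":-0.01,"dy":-0.001,"dz":-0.004,"rx":0,"ry":0,"rz":0,"grip":1},{"dx":-0.015,"dy":-0.002,"dz":-0.006,"rx":0,"ry":0,"rz":0,"grip":1},{"dx":-0.015,"dy":-0.002,"dz":-0.006,"rx":0,"ry":0,"rz":0,"grip":1},{"dx":-0.015,"dy":-0.002,"dz":-0.006,"rx":0,"ry":0,"rz":0,"grip":1}]'
```

```text
clock: 13.42
eef_pos: [499.4, -164.0, 173.9]
tool_rot: [3.139, -0.02, 0.115]
force: [11.4, 7.0, 11.0]
width: 28.8
gripper_force: 61.3
```

```bash
python3 -m creep '[{"dx":0.006,"dy":0.001,"dz":0.004,"rx":0,"ry":0,"rz":0,"grip":1},{"dx":0.006,"dy":0.001,"dz":0.004,"rx":0,"ry":0,"rz":0,"grip":-1},{"dx":0.006,"dy":0.001,"dz":0.004,"rx":0,"ry":0,"rz":0,"grip":-1},{"dx":0.006,"dy":0.001,"dz":0.004,"rx":0,"ry":0,"rz":0,"grip":-1},{"dx":0.006,"dy":0.001,"dz":0.004,"rx":0,"ry":0,"rz":0,"grip":-1}]'
python3 -m creep '[{"dx":0,"dy":0,"dz":0,"rx":0,"ry":0,"rz":0,"grip":-1},{"dx":0,"dy":0,"dz":0.1,"rx":0,"ry":0,"rz":0,"grip":-1},{"dx":0,"dy":0,"dz":0.22,"rx":0,"ry":0,"rz":0,"grip":-1},{"dx":0,"dy":0,"dz":0.34,"rx":0,"ry":0,"rz":0,"grip":-1},{"dx":0,"dy":0,"dz":0.42,"rx":0,"ry":0,"rz":0,"grip":-1}]'
python3 -m creep '[{"dx":-0.2,"dy":-0.6,"dz":0,"rx":0,"ry":0,"rz":0,"grip":-1},{"dx":-0.2,"dy":-0.6,"dz":0,"rx":0,"ry":0,"rz":0,"grip":-1},{"dx":-0.2,"dy":-0.6,"dz":0,"rx":0,"ry":0,"rz":0,"grip":-1},{"dx":-0.2,"dy":-0.6,"dz":0,"rx":0,"ry":0,"rz":0,"grip":-1},{"dx":-0.2,"dy":-0.6,"dz":0,"rx":0,"ry":0,"rz":0,"grip":-1}]'
python3 - <<'E'
from cell import get_image
import cv2,numpy as np
t=get_image("top")[100:240,180:380,::-1];s=get_image("side")[110:310,190:330,::-1]
r=lambda i,w,h:cv2.resize(i,(w,h),interpolation=cv2.INTER_CUBIC)
cv2.imwrite("pics/end.png",cv2.convertScaleAbs(np.hstack([r(t,514,360),r(s,252,360)]),alpha=1.6))
from path import *
for a in(.55,.62,.7):print(a,*[(proj(n,brk(a,205))-[[180,100],[190,110]][n=="side"])*[2.57,1.8][n=="side"]for n in("top","side")])
E
```

```text
clock: 14.05
eef_pos: [491.3, -165.9, 171.2]
tool_rot: [3.142, 0.001, 0.111]
force: [0.1, 0.2, 0.3]
width: 85.1
gripper_force: 0.0
clock: 14.68
eef_pos: [492.1, -165.8, 341.7]
tool_rot: [3.141, -0.002, 0.112]
force: [-0.1, 1.0, 0.5]
width: 85.3
gripper_force: 0.0
clock: 15.3
eef_pos: [407.7, -411.3, 338.7]
tool_rot: [3.139, 0.003, 0.102]
force: [0.2, 1.3, 0.1]
width: 85.5
gripper_force: 0.0
0.55 [[446.20739552 251.30560003]] [[161.9170776   45.75367011]]
0.62 [[447.66851684 266.74163162]] [[170.55102062  47.77894462]]
0.7 [[449.06327471 284.05981523]] [[180.17217084  50.63759336]]
```

View pics/end.png

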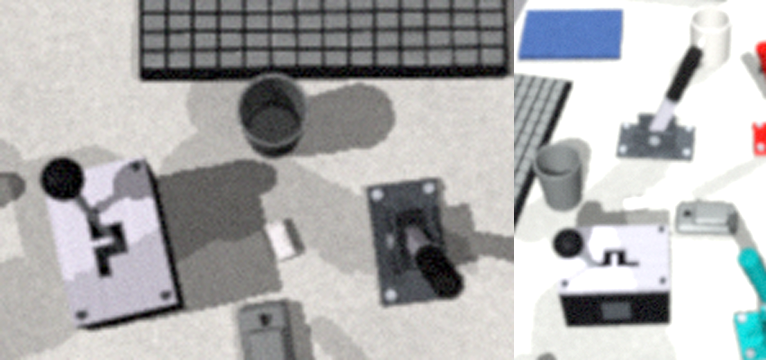

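The grip tip is at top crop (449,285) and side crop (183,50), which matches the 0.70 stop. The knob is still in the pocket at (62,180), and the eraser, mouse and pen pot look unmoved.

```bash
python3 -c "
from cell import ctrl
print(ctrl.finish_job())"
```

```text
the job is handed in; nothing more can be done
None
```

I parked the gear lever in the pocket and pulled the handbrake back to its stop; both are released, the bystanders between the levers look unmoved, and the job was handed in at about 15.4 s (no verdict returned).

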